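# Flip the cap chute open and send the bottle cap down it

### The arm

A 6-joint arm with a two-finger parallel gripper is mounted at the origin on the work surface. World frame = base frame: x ahead of the robot, y to its left, z up, the work surface at z = 0. Lengths are in m, angles in rad, forces in N, time in s.
With the tool pointing down it reaches from about 0.35 to 0.85 m from the base axis. Payload 8.1 kg.
Tool frame: the origin (TCP) lies on the centre line of the jaws, within the pads' length; the fingertips stand manip.tip_reach ahead of it and the grasp point (between the pads) lies 6 mm ahead of it (manip.tip_reach is the distance from the TCP to the fingertips, in m); x points along the fingers, y is the direction in which the jaws open and shut, and the axes are right-handed (so a half turn about x gives the same grasp; the last joint's range is limited). The gripper opens to 93 mm and grips with 3 to 60 N. Pads are 15 mm wide; open, the fingers measure 128 mm over their backs; the gripper's body (75 mm by 188 mm) begins 65 mm behind the grasp point.
Start: joints at [1.26, 0.13, 1.488, -0, 1.523, -0.085], TCP at [0.134, 0.585, 0.244] pointing down, gripper open.
Joint ranges: [-2.96, 2.96], [-0.89, 2.26], [0.02, 2.5], [-1.34, 4.48], [0, 2.73], [-2.66, 2.66]. Speed limits (rad/s): [2.39, 2.39, 2.79, 3.14, 3.14, 3.14].

### API

Orientations are given as a 3x3 rotation matrix whose columns are the frame's x, y, z axes.
In Python, from rig import manip gives the robot as it stands.
- The arm moves only by the shell command python3 -m jog 'ROWS' [OPENING]. ROWS is JSON, a list of rows, each a list of 6 numbers: the shift along the tool's x, y, z in units of 25 mm (1.0 is 25 mm), then the turn, a rotation vector about the tool's x, y, z in degrees. In form: [[tx, ty, tz, ax, ay, az], ...]. A call has 1 to 10 rows; each row is the pose to reach, as a shift and turn from the pose measured when the call began, along the tool's axes at that moment; what a row does not reach only later rows make up. A row lasts 1/10 s, in which the tool goes at most 50 mm and 8.59 degrees, less where a joint would pass 70% of its speed; a pose out of reach is approached as far as the arm can. A call with a gripper value outside its range is refused whole. OPENING is the opening, from -1 (shut) to 1 (fully open), so that 0 is half open, set as the call begins (- or left out, the last holds). The fingers move at their own pace and stop on an object; the grip force is fixed at half the most. Time passes only in rows, so rows that repeat a pose let the fingers close. It gives the time, the measured TCP pose, the force and the opening at its end, in the units of the state.
- manip.get_state(): the state, without advancing time (a new reading comes with each control period).
- manip.get_image(name): name is "scene" or "top" or "wrist"; returns the picture (480x640x3 uint8, red, green, blue); there is no depth.
- manip.calibration(name): a dict with "mtx" (3x3 intrinsics, pixels), "R" (3x3) and "t" (3): a world point X has camera coordinates R X + t. Camera axes: x right, y down, z forward; pixel columns grow to the right and rows downward; lengths in m; the calibration is good to about 2 mm. The wrist camera is an equidistant fisheye: a pixel r from the principal point sees the ray r / f radians off the axis. A picture is of the moment at which its call begins: read the wrist's pose just before it. calibration takes no time and is no camera call; for the wrist camera it gives the pose at the moment of the call.
- manip.sign_off(): hands the job in, once; it reports no verdict.
The state is a dict: "time": time; "qpos": joint angles; "joint_vel": joint speeds; "joint_torque": joint torques, N m; "tool_pos": TCP position; "orientation": TCP orientation; "force": force on the tool from outside, world axes, zero at the start; "moment": the same for the moment, N m; "grip_width": finger opening in m.
Only numpy, scipy, OpenCV 4.12 (cv2) and the standard library are available. Lean on these libraries where they do the work, as an engineer would, in place of code of your own. Each camera call takes 0.05 s, during which the arm holds its last target. There are 200 camera calls.

### The job

Hook a fingertip under the yellow lip of the galvanised chute's flap and push the flap up and over until it falls back and stays open by itself. Then push the red bottle cap across the boards and over the table edge through the open chute, so that it drops into the tin. Only push with the fingers: never pick the cap up off the boards, and leave the pink saint, the orange cup and the two dice where they are.

Things in the scene. Friction and masses are not known exactly. Their poses are not given: they have to be found in the camera images.
- chute: Fixed sheet-metal chute on the table's straight far edge. Origin: on that edge at board height, middle of the mouth; x away from the robot over the edge, y along the edge, z up. Walls at y = -63..-60 and 60..63 mm and at the back (x = 77 mm) stand 45 mm above the boards; between them, x = 4 to 77 mm, it is an open drop into the tin. No sill; the shut flap's apron bars the mouth.
- flap (a joint): Flap angle, rad: 0 shut and level, 2.2 at its stop, open; the near edge swings up and away from the robot about point flap_hinge. Plate 4 mm thick, 130 mm wide, 0.16 to 0.29 kg, no spring, little friction: it falls shut below about 1.69, falls open beyond that within about 1 s. Lifting takes 1 to 2 N at the lip.
- flap_hinge (a point): Middle of the flap's hinge line (along y), mid-thickness of the plate, 80 mm beyond the table edge, 50 mm above the boards; it does not move. The flap's apron, 84 mm from this line (outer face), hangs 45 mm down at right angles to the plate, to 3 mm above the boards when shut.
- flap_lip (a point): Middle of the free edge of the flap's yellow lip, on its underside: 108 mm from the hinge line, 48 mm above the boards when shut. The lip is the plate going on 24 mm in front of the apron, towards the robot, with free space below it. Moves with the flap.
- cap: Loose red crimped bottle cap lying crimps down on the boards, 32 mm across, 6 mm high, 10 to 20 g. Origin: centre of its underside.
- tin_floor (a point): Centre of the tin's inside floor, below the chute; the tin is 158 mm wide inside and its rim is 116 mm above this point.
- saint: Bystander: pink-glazed ceramic saint figurine with a brass halo, 48 mm across the foot, 114 mm tall with the halo, standing. Origin: centre of its underside.
- cup: Bystander: orange plastic cup, empty, mouth up, 76 mm across the rim, 90 mm tall. Origin: centre of its underside.
- die_a: Bystander: ivory plastic die, 16 mm. Origin: centre of its underside.
- die_b: Bystander: ivory plastic die, 16 mm. Origin: centre of its underside.
Things that resemble listed ones, but are neither listed nor needed, are in the scene too. Several things have the shape of the cap; the one meant has the colours described above.

How it is judged:
By the outcome, as a careful person would: the job done as asked, in the order asked, and still so for the second after the job is handed in, with the robot touching nothing.
It also fails if it takes over 67 s, if anything falls off the work surface, if the arm or the gripper's body presses on something with over 40 N, if the wrist force passes 120 N, or if a joint passes its speed limit or range.

## Working session

There is one attempt and no reset: what is moved stays moved. The work goes in short steps, Python scripts to look and compute and a shell command to move; the robot and the scene stay as the last step left them, time stands still between calls to the robot, and variables do not carry over. Pictures are saved under pics/ and viewed, about 8 in all and at most 12, crops included, and the job is handed in when it is done.

```bash
mkdir -p pics
python3 - <<'E'
from rig import manip
import cv2
for n in("scene","top"):
    cv2.imwrite(f"pics/{n}0.png",manip.get_image(n)[:,:,::-1])
    c=manip.calibration(n);print(n,c)
s=manip.get_state();print(manip.tip_reach,s)
E
```

```text
scene {'mtx': array([[520.28747248,   0.        , 324.32422318],
       [  0.        , 520.28747248, 239.55784869],
       [  0.        ,   0.        ,   1.        ]]), 'R': array([[ 0.56006894,  0.82836668, -0.0114642 ],
       [ 0.70090827, -0.48117914, -0.52649238],
       [-0.44164508,  0.28683668, -0.85010255]]), 't': array([-0.37302212, -0.39984181,  1.05742683])}
top {'mtx': array([[551.96559135,   0.        , 313.75050562],
       [  0.        , 551.96559135, 240.13384226],
       [  0.        ,   0.        ,   1.        ]]), 'R': array([[-0.01534377, -0.99971497,  0.01829038],
       [-0.98583875,  0.01207066, -0.16726104],
       [ 0.16699259, -0.02059778, -0.98574297]]), 't': array([0.05733256, 0.58313868, 0.79011158])}
0.025 {'time': 0.1, 'qpos': array([ 1.25959654e+00,  1.31054094e-01,  1.48916076e+00,  1.76469745e-05,
        1.52298832e+00, -8.54377904e-02]), 'joint_vel': array([ 0.00119224, -0.0009523 , -0.00372497,  0.00104444, -0.00055982,
        0.00191383]), 'joint_torque': array([ 2.01860785e-03, -5.61337996e+01, -4.93095660e+01,  7.70624634e-02,
        2.92063330e-02, -1.01029689e-04]), 'tool_pos': array([0.1341618 , 0.58433445, 0.24271643]), 'orientation': array([[-5.09922300e-04,  2.23849517e-01,  9.74623586e-01],
       [-1.52776217e-03,  9.74622401e-01, -2.23850044e-01],
       [-9.99998703e-01, -1.60313917e-03, -1.54992873e-04]]), 'force': array([-0.54251926, -0.26808836, -0.55146729]), 'moment': array([-0.01681654,  0.05102225, -0.01269814]), 'grip_width': 0.09260661583221667}
```

View pics/scene0.png

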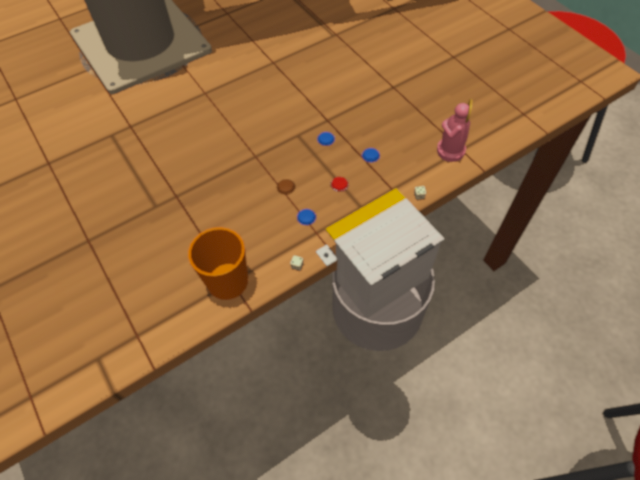

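View pics/top0.png

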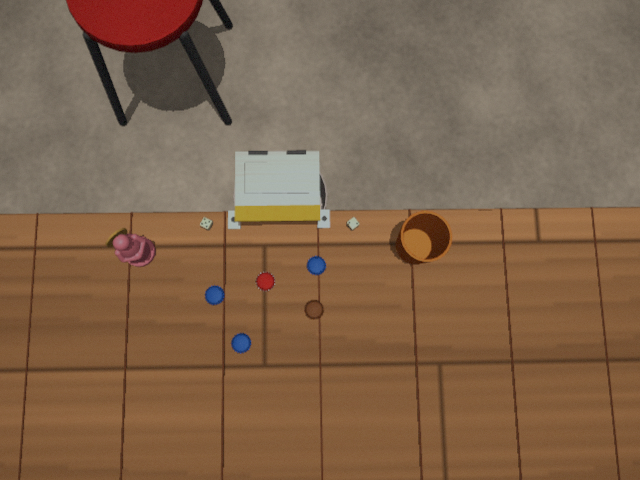

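Top view: the lip's near edge runs (236,221)–(320,221) and the plate's back edge is at row 151. The red cap is at (265,281). The dice are at (206,223) and (353,223), the saint's foot at (140,253), the cup at (425,240), and blue decoys at (214,295), (316,265) and (241,343).

```bash
cat > h.py <<'E'
import numpy as np
from rig import manip
def back(n,u,v,z):
    c=manip.calibration(n);d=c["R"].T@np.linalg.solve(c["mtx"],[u,v,1.]);o=-c["R"].T@c["t"]
    return o+d*(z-o[2])/d[2]
def proj(n,X):
    c=manip.calibration(n);p=c["mtx"]@(c["R"]@np.array(X)+c["t"]);return p[:2]/p[2]
def tool(p,R=None):
    """rows shift needed for TCP to go to p"""
    s=manip.get_state();return (s["orientation"].T@(np.array(p)-s["tool_pos"]))/.025
E
python3 - <<'E'
from h import *
np.set_printoptions(precision=4,suppress=True)
for k,(u,v,z) in dict(lipL=(236,221,.05),lipR=(320,220.5,.05),hinL=(235,152,.052),hinR=(320,151,.052),cap=(265,281,.006),d1=(206,223,.014),d2=(353,223,.014),saint=(139,254,0),cup=(425,240,.08),b1=(214,295,.006),b2=(316,265,.006),b3=(241,343,.006),br=(314,309,.006),edL=(40,213,0),edR=(590,208,0)).items(): print(k,back("top",u,v,z))
for k,(u,v,z) in dict(lipL=(404,192,.05),lipR=(328,232,.05),cap=(340,184,.004)).items(): print('scene',k,back("scene",u,v,z))
E
```

```text
lipL [0.6146 0.1672 0.05  ]
lipR [0.6139 0.0393 0.05  ]
hinL [0.7234 0.1694 0.052 ]
hinR [0.7239 0.0375 0.052 ]
cap [0.5267 0.1262 0.006 ]
d1 [0.6194 0.219  0.014 ]
d2 [ 0.6167 -0.0144  0.014 ]
saint [0.5731 0.3269 0.    ]
cup [ 0.5768 -0.1133  0.08  ]
b1 [0.5059 0.206  0.006 ]
b2 [0.5511 0.0454 0.006 ]
b3 [0.4313 0.1633 0.006 ]
br [0.4818 0.0497 0.006 ]
edL [0.6417 0.4877 0.    ]
edR [ 0.64   -0.4057  0.    ]
scene lipL [0.6248 0.1744 0.05  ]
scene lipR [0.6191 0.0388 0.05  ]
scene cap [0.5283 0.1243 0.004 ]
```

```bash
cat >> h.py <<'E'
from scipy.spatial.transform import Rotation as Ro
def row(p,pitch):
    s=manip.get_state();R=s["orientation"];a=np.radians(pitch);c,d=np.cos(a),np.sin(a)
    D=np.array([[c,0,d],[0,1,0],[-d,0,c]])   # tool x=(c,0,-d)
    t=R.T@(np.array(p)-s["tool_pos"])/.025
    return np.round(np.r_[t,Ro.from_matrix(R.T@D).as_rotvec(degrees=True)],2)
E
python3 -c "
from h import *
print(row([.5,.103,.2],90).tolist())"
```

```text
[1.73, -15.49, 18.57, -12.94, -0.02, 0.09]
```

```bash
python3 -m jog '[[1.7,-15.5,18.6,-13,0,0],[1.7,-15.5,18.6,-13,0,0],[1.7,-15.5,18.6,-13,0,0],[1.7,-15.5,18.6,-13,0,0],[1.7,-15.5,18.6,-13,0,0],[1.7,-15.5,18.6,-13,0,0],[1.7,-15.5,18.6,-13,0,0],[1.7,-15.5,18.6,-13,0,0],[1.7,-15.5,18.6,-13,0,0],[1.7,-15.5,18.6,-13,0,0]]' -1
python3 -c "
from h import *
print(row([.5,.103,.2],90).tolist(),manip.get_state()['qpos'])"
```

```text
time: 1.1
tool_pos: [0.4364, 0.186, 0.2081]
orientation: [[-0.0, -0.001, 1.0], [-0.001, 1.0, 0.001], [-1.0, -0.001, -0.001]]
force: [0.8, 0.3, -1.2]
grip_width: 0.0173
[0.33, -3.32, 2.54, 0.06, -0.03, 0.08] [ 2.95793584e-01 -1.95951618e-01  1.87239027e+00 -1.27242609e-03
  1.46606109e+00 -1.27596108e+00]
```

```bash
python3 -c "
from h import *
print(row([.53,.103,.13],40).tolist())"
```

```text
[3.13, -3.32, 3.74, 0.1, -50.03, 0.05]
```

```bash
python3 -m jog '[[1.5,-3.3,3.7,0,-25,0],[2.5,-3.3,3.7,0,-50,0],[3.1,-3.3,3.7,0,-50,0],[3.1,-3.3,3.7,0,-50,0],[3.1,-3.3,3.7,0,-50,0],[3.1,-3.3,3.7,0,-50,0],[3.1,-3.3,3.7,0,-50,0],[3.1,-3.3,3.7,0,-50,0]]'
python3 -c "
from h import *
print(manip.get_state()['qpos'])
d=np.radians(40);u=np.array([np.cos(d),0,-np.sin(d)])
for tip in ([.585,.103,.03],[.63,.103,.025]): print(row(np.array(tip)-.025*u,40).tolist())"
```

```text
time: 1.9
tool_pos: [0.5487, 0.112, 0.1341]
orientation: [[0.756, 0.004, 0.654], [-0.008, 1.0, 0.003], [-0.654, -0.007, 0.756]]
force: [0.0, -0.0, -0.7]
grip_width: 0.0005
[ 0.2171252  -0.52595765  2.4974971  -0.49547456  0.36620603 -0.96254642]
[2.83, -0.33, -2.21, 0.15, -0.87, 0.43]
[4.32, -0.33, -1.19, 0.15, -0.87, 0.43]
```

```bash
cat >> h.py <<'E'
def fk(q,P):
    a,h,L1,L2,T=P;E=lambda s,v:Ro.from_euler(s,v).as_matrix()
    R=E('z',q[0]);p=R@[a,0,h];R=R@E('y',q[1]);p=p+R@[0,0,L1];R=R@E('y',q[2])@E('z',q[3]);p=p+R@[0,0,L2]
    R=R@E('y',q[4])@E('z',q[5]);return p+R@[0,0,T],R
E
cat > fit.py <<'E'
from h import *
from scipy.optimize import least_squares
s=manip.get_state()
D=[([1.25959654e+00,1.31054094e-01,1.48916076,0,1.52298832,-.0854],[.13416,.58433,.24272]),
([.295793,-.195951,1.87239,-.00127,1.46606,-1.27596],[.4364,.186,.2081]),(s["qpos"],s["tool_pos"])]
f=least_squares(lambda P:np.concatenate([fk(q,P)[0]-p for q,p in D]),[0,.3,.4,.4,.2]);P=f.x
print(P,f.fun*1e3);R=fk(D[2][0],P)[1];print(R,s["orientation"])
lo=[-2.96,-.89,.02,-1.34,0,-2.66];hi=[2.96,2.26,2.5,4.48,2.73,2.66]
for pitch in(30,35,40,45,50,60):
    d=np.radians(pitch);u=np.array([np.cos(d),0,-np.sin(d)])
    for tip in([.585,.103,.03],[.63,.103,.025],[.66,.1,.12],[.74,.1,.15]):
        t=np.array(tip)-.025*u
        g=least_squares(lambda q:np.r_[fk(q,P)[0]-t,.2*(fk(q,P)[1][:,2]-u)],np.clip(s["qpos"],np.array(lo)+.05,np.array(hi)-.05),bounds=(lo,hi))
        print(pitch,tip,g.cost>1e-7 and 'BAD' or 'ok',g.x.round(2))
E
python3 fit.py
```

```text
[0.09926083 0.2155462  0.30600449 0.45132569 0.25767467] [ 46.37886774 -23.04177846  -3.76249472  30.74842057 -43.98485296
   2.32969986  -1.09629314 -36.14852014   1.4327956 ]
[[-0.00397873 -0.65432351  0.75620428]
 [-0.99996832 -0.00260967 -0.00751936]
 [ 0.00689353 -0.75621024 -0.6542924 ]] [[ 0.75620428  0.00397873  0.65432351]
 [-0.00751936  0.99996832  0.00260967]
 [-0.6542924  -0.00689353  0.75621024]]
30 [0.585, 0.103, 0.03] BAD [ 0.26 -0.24  2.49 -1.34  0.18 -0.96]
30 [0.63, 0.103, 0.025] BAD [ 0.23 -0.04  2.32 -1.34  0.16 -0.96]
30 [0.66, 0.1, 0.12] BAD [ 0.23 -0.16  2.29 -1.34  0.19 -0.96]
30 [0.74, 0.1, 0.15] BAD [ 0.2   0.05  2.03 -1.34  0.17 -0.96]
35 [0.585, 0.103, 0.03] BAD [ 0.26 -0.2   2.47 -1.34  0.19 -0.96]
35 [0.63, 0.103, 0.025] BAD [ 0.23 -0.02  2.31 -1.34  0.17 -0.96]
35 [0.66, 0.1, 0.12] ok [ 0.23 -0.14  2.27 -1.21  0.2  -0.96]
35 [0.74, 0.1, 0.15] ok [ 0.19  0.06  1.99 -0.86  0.21 -0.96]
40 [0.585, 0.103, 0.03] BAD [ 0.27 -0.18  2.46 -1.34  0.2  -0.96]
40 [0.63, 0.103, 0.025] BAD [ 0.24 -0.    2.3  -1.34  0.17 -0.96]
40 [0.66, 0.1, 0.12] ok [ 0.22 -0.13  2.2  -0.69  0.27 -0.96]
40 [0.74, 0.1, 0.15] ok [ 0.19  0.08  1.92 -0.49  0.31 -0.96]
45 [0.585, 0.103, 0.03] BAD [ 0.26 -0.16  2.42 -1.01  0.21 -0.96]
45 [0.63, 0.103, 0.025] BAD [ 0.23  0.01  2.28 -1.07  0.19 -0.96]
45 [0.66, 0.1, 0.12] ok [ 0.21 -0.11  2.14 -0.43  0.37 -0.96]
45 [0.74, 0.1, 0.15] ok [ 0.18  0.1   1.85 -0.32  0.43 -0.96]
50 [0.585, 0.103, 0.03] ok [ 0.25 -0.14  2.36 -0.59  0.29 -0.96]
50 [0.63, 0.103, 0.025] ok [ 0.23  0.02  2.22 -0.6   0.26 -0.96]
50 [0.66, 0.1, 0.12] ok [ 0.21 -0.07  2.07 -0.29  0.48 -0.96]
50 [0.74, 0.1, 0.15] ok [ 0.18  0.14  1.77 -0.22  0.55 -0.96]
60 [0.585, 0.103, 0.03] ok [ 0.23 -0.07  2.22 -0.24  0.49 -0.96]
60 [0.63, 0.103, 0.025] ok [ 0.21  0.08  2.08 -0.23  0.48 -0.96]
60 [0.66, 0.1, 0.12] ok [ 0.19  0.02  1.91 -0.15  0.71 -0.96]
60 [0.74, 0.1, 0.15] ok [ 0.17  0.24  1.6  -0.12  0.79 -0.96]
```

```bash
sed -i 's/a,h,L1,L2,T=P/a,h,L1,L2,T,b=P/; s/R@\[a,0,h\]/R@[a,b,h]/' h.py; sed -i 's/\[0,.3,.4,.4,.2\]/[0,.3,.4,.4,.2,.05]/; s/(30,35,40,45,50,60)/(35,40,45,50,55)/' fit.py; python3 fit.py
```

```text
[0.03569423 0.21914821 0.38515965 0.51298881 0.33369367 0.05011532] [ 1.1946816   0.15039399 -0.74906182 -0.78986318 -1.30540137  1.05102358
  0.15789515  2.19526956 -0.30196155]
[[-0.00397873 -0.65432351  0.75620428]
 [-0.99996832 -0.00260967 -0.00751936]
 [ 0.00689353 -0.75621024 -0.6542924 ]] [[ 0.75620428  0.00397873  0.65432351]
 [-0.00751936  0.99996832  0.00260967]
 [-0.6542924  -0.00689353  0.75621024]]
35 [0.585, 0.103, 0.03] BAD [ 0.2  -0.24  2.5  -1.34  0.18 -0.96]
35 [0.63, 0.103, 0.025] BAD [ 0.12 -0.16  2.43 -1.34  0.08 -0.96]
35 [0.66, 0.1, 0.12] ok [ 0.13 -0.26  2.37 -1.    0.13 -0.96]
35 [0.74, 0.1, 0.15] ok [ 0.11 -0.08  2.15 -0.69  0.14 -0.96]
40 [0.585, 0.103, 0.03] BAD [ 0.18 -0.26  2.5  -1.1   0.17 -0.96]
40 [0.63, 0.103, 0.025] BAD [ 0.14 -0.13  2.42 -1.34  0.1  -0.96]
40 [0.66, 0.1, 0.12] ok [ 0.13 -0.24  2.31 -0.44  0.23 -0.96]
40 [0.74, 0.1, 0.15] ok [ 0.11 -0.06  2.08 -0.32  0.26 -0.96]
45 [0.585, 0.103, 0.03] ok [ 0.16 -0.27  2.48 -0.63  0.19 -0.96]
45 [0.63, 0.103, 0.025] BAD [ 0.13 -0.13  2.37 -0.63  0.15 -0.96]
45 [0.66, 0.1, 0.12] ok [ 0.12 -0.22  2.23 -0.25  0.35 -0.96]
45 [0.74, 0.1, 0.15] ok [ 0.1  -0.04  2.01 -0.19  0.39 -0.96]
50 [0.585, 0.103, 0.03] ok [ 0.15 -0.25  2.41 -0.33  0.3  -0.96]
50 [0.63, 0.103, 0.025] ok [ 0.13 -0.11  2.31 -0.33  0.26 -0.96]
50 [0.66, 0.1, 0.12] ok [ 0.11 -0.18  2.16 -0.16  0.47 -0.96]
50 [0.74, 0.1, 0.15] ok [ 0.1   0.    1.93 -0.13  0.52 -0.96]
55 [0.585, 0.103, 0.03] ok [ 0.14 -0.21  2.34 -0.2   0.41 -0.96]
55 [0.63, 0.103, 0.025] ok [ 0.12 -0.08  2.23 -0.19  0.38 -0.96]
55 [0.66, 0.1, 0.12] ok [ 0.11 -0.13  2.08 -0.11  0.59 -0.96]
55 [0.74, 0.1, 0.15] ok [ 0.09  0.05  1.84 -0.09  0.65 -0.96]
```

```bash
cat >> h.py <<'E'
def tiprow(x,z,pitch,y=.103):
    d=np.radians(pitch);return row(np.array([x,y,z])-.025*np.array([np.cos(d),0,-np.sin(d)]),pitch)
def flapC(a,pitch,r=98.,H=(.7215,.050)):
    """tip centre for flap angle a(deg)"""
    A=np.radians(a);p=np.radians(pitch);l=np.array([-np.cos(A),np.sin(A)]);n=np.array([-np.sin(A),-np.cos(A)])
    if pitch>a: C=np.array(H)+(.108*l+.002*n)+(.108-r/1e3)/np.cos(p-A)*np.array([np.cos(p),-np.sin(p)])
    else: C=np.array(H)+r/1e3*l+.002*n
    return C-.0075*np.array([np.sin(p),np.cos(p)])
E
python3 -c "
from h import *
print(flapC(0,50,94))
for x,z in((.575,.06),(.58,.024),(.623,.022)):print(tiprow(x,z,50).tolist())"
```

```text
[0.62175467 0.02649454]
[1.75, -0.34, -1.39, 0.11, 9.13, 0.44]
[2.84, -0.33, -2.35, 0.11, 9.13, 0.44]
[4.2, -0.33, -1.29, 0.11, 9.13, 0.44]
```

```bash
python3 -m jog '[[1.7,-0.3,-1.4,0,8,0.4],[1.75,-0.3,-1.4,0,9,0.4],[2.8,-0.3,-2.3,0,9,0.4],[2.8,-0.3,-2.3,0,9,0.4],[2.8,-0.3,-2.3,0,9,0.4]]'
python3 - <<'E'
from h import *
import cv2
print(manip.get_state()['qpos'])
print(tiprow(.623,.022,50).tolist())
im=manip.get_image("scene");cv2.imwrite("pics/a.png",cv2.resize(im[120:320,200:480],None,fx=2.8,fy=2.8)[:,:,::-1])
E
```

```text
time: 2.4
tool_pos: [0.5622, 0.1033, 0.0428]
orientation: [[0.641, -0.001, 0.768], [-0.002, 1.0, 0.002], [-0.768, -0.003, 0.641]]
force: [0.5, 0.6, 0.9]
grip_width: 0.0007
[ 0.15382191 -0.19175707  2.3712829  -0.3570488   0.29031242 -1.11134872]
[1.2, -0.01, 1.33, 0.14, -0.17, 0.11]
```

View pics/a.png

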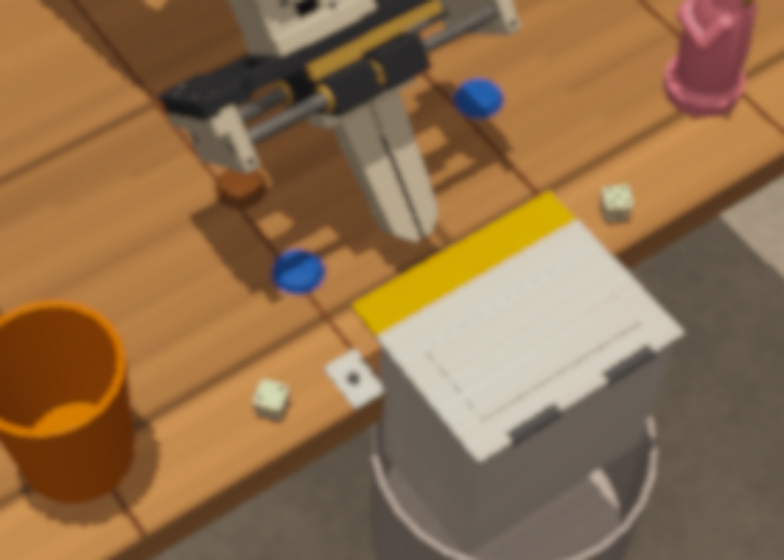

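The closed fingertips (crop 415,235) are just in front of the middle of the yellow lip, and nothing has been disturbed. I'll insert and compute the lift.

```bash
python3 -m jog '[[0.6,0,0.65,0,0,0],[1.2,0,1.3,0,0,0],[1.2,0,1.3,0,0,0],[1.2,0,1.3,0,0,0]]'
python3 - <<'E'
from h import *
for a,p,r in((0,50,94),(6,50,95),(12,50,95),(20,50,96),(30,50,97),(40,50,98),(50,48,99),(60,46,100),(70,45,101),(80,45,102),(90,45,102),(100,45,102),(108,45,102)):
    x,z=flapC(a,p,r);print(a,round(x,3),round(z,3),tiprow(x,z,p).tolist())
E
```

```text
time: 2.85
tool_pos: [0.6085, 0.1038, 0.0449]
orientation: [[0.645, -0.001, 0.764], [-0.001, 1.0, 0.002], [-0.764, -0.002, 0.645]]
force: [-0.6, -1.5, -1.9]
grip_width: 0.0002
0 0.622 0.026 [-0.09, -0.03, -0.07, 0.11, 0.18, 0.06]
6 0.62 0.041 [-0.58, -0.03, 0.24, 0.11, 0.18, 0.06]
12 0.62 0.053 [-0.94, -0.03, 0.57, 0.11, 0.18, 0.06]
20 0.622 0.07 [-1.39, -0.04, 1.07, 0.11, 0.18, 0.06]
30 0.629 0.088 [-1.81, -0.04, 1.75, 0.11, 0.18, 0.06]
40 0.638 0.105 [-2.08, -0.04, 2.47, 0.11, 0.18, 0.06]
50 0.651 0.12 [-2.19, -0.04, 3.19, 0.11, -1.82, 0.06]
60 0.664 0.13 [-2.17, -0.04, 3.85, 0.11, -3.82, 0.06]
70 0.68 0.139 [-2.03, -0.04, 4.52, 0.11, -4.82, 0.06]
80 0.697 0.145 [-1.78, -0.04, 5.18, 0.11, -4.82, 0.06]
90 0.714 0.147 [-1.38, -0.05, 5.77, 0.11, -4.82, 0.06]
100 0.732 0.145 [-0.88, -0.05, 6.28, 0.11, -4.82, 0.06]
108 0.746 0.142 [-0.43, -0.05, 6.63, 0.11, -4.82, 0.06]
```

```bash
python3 -m jog '[[-0.35,0,0.1,0,0,0],[-0.6,0,0.25,0,0,0],[-0.95,0,0.57,0,0,0],[-1.15,0,0.8,0,0,0],[-1.4,0,1.07,0,0,0],[-1.6,0,1.4,0,0,0],[-1.8,0,1.75,0,0,0],[-1.8,0,1.75,0,0,0]]'
python3 - <<'E'
from h import *
import cv2
for a,p,r in((30,50,97),(40,50,98),(50,48,99),(60,46,100),(70,45,101),(80,45,102),(90,45,102),(100,45,102),(108,45,102)):
    x,z=flapC(a,p,r);print(a,tiprow(x,z,p).tolist())
im=manip.get_image("scene");cv2.imwrite("pics/b.png",cv2.resize(im[120:320,200:480],None,fx=2.,fy=2.)[:,:,::-1])
E
```

```text
time: 3.65
tool_pos: [0.6147, 0.1042, 0.1103]
orientation: [[0.648, -0.001, 0.762], [-0.001, 1.0, 0.002], [-0.762, -0.002, 0.648]]
force: [-1.3, 0.1, 0.5]
grip_width: 0.0005
30 [0.03, -0.05, -0.13, 0.09, 0.39, 0.04]
40 [-0.24, -0.05, 0.59, 0.09, 0.39, 0.04]
50 [-0.35, -0.05, 1.31, 0.09, -1.61, 0.04]
60 [-0.32, -0.05, 1.97, 0.09, -3.61, 0.04]
70 [-0.18, -0.05, 2.64, 0.09, -4.61, 0.04]
80 [0.07, -0.05, 3.31, 0.09, -4.61, 0.04]
90 [0.47, -0.05, 3.89, 0.09, -4.61, 0.04]
100 [0.97, -0.05, 4.4, 0.09, -4.61, 0.04]
108 [1.43, -0.05, 4.74, 0.09, -4.61, 0.04]
```

View pics/b.png

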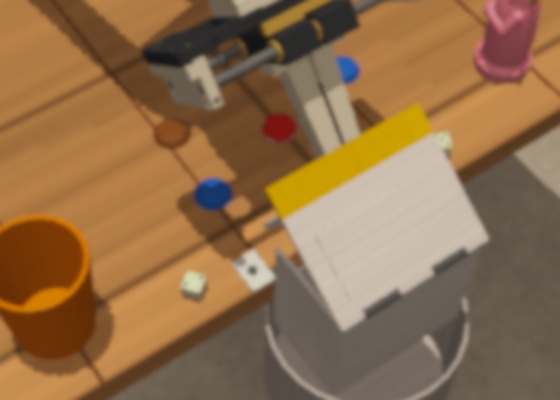

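The flap is up about 30° on the fingertip, lip at crop (350,160), and the red cap is still in place at (280,127). I'll continue over the top.

```bash
python3 -m jog '[[-0.1,0,0.3,0,0,0],[-0.25,0,0.6,0,0,0],[-0.35,0,1.3,0,-2,0],[-0.3,0,2,0,-3.5,0],[-0.2,0,2.65,0,-4.5,0],[0.05,0,3.3,0,-4.5,0],[0.45,0,3.9,0,-4.5,0],[0.95,0,4.4,0,-4.5,0],[1.4,0,4.7,0,-4.5,0],[1.6,0,4.9,0,-4.5,0]]'
python3 - <<'E'
from h import *
import cv2
im=manip.get_image("scene");cv2.imwrite("pics/c.png",cv2.resize(im[120:320,200:480],None,fx=2.,fy=2.)[:,:,::-1])
E
```

```text
time: 4.7
tool_pos: [0.7352, 0.1041, 0.1585]
orientation: [[0.706, -0.0, 0.708], [-0.001, 1.0, 0.001], [-0.708, -0.002, 0.706]]
force: [-0.3, -0.5, -0.1]
grip_width: 0.0005
```

View pics/c.png

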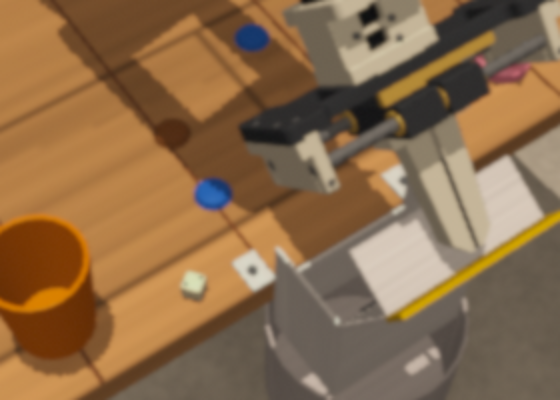

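The flap has gone over: the plate leans back beyond the hinge with the yellow lip at crop (480,265). I'll back out along the tool axis, turn the tool down, and look for the cap and the flap.

```bash
python3 -m jog '[[-1.5,0,0,0,0,0],[-3,0,0,0,0,0],[-4,0,0,0,0,0],[-4,0,0,0,0,0]]' -0.6
python3 - <<'E'
from h import *
print(row([.43,.125,.15],90).tolist())
E
```

```text
time: 5.15
tool_pos: [0.6653, 0.1047, 0.2342]
orientation: [[0.711, -0.001, 0.703], [0.0, 1.0, 0.001], [-0.703, -0.001, 0.711]]
force: [0.2, 0.3, 0.8]
grip_width: 0.0189
[-4.32, 0.83, -9.01, 0.08, 45.29, 0.02]
```

```bash
python3 -m jog '[[-4.3,0.8,-9,0,45,0],[-4.3,0.8,-9,0,45,0],[-4.3,0.8,-9,0,45,0],[-4.3,0.8,-9,0,45,0],[-4.3,0.8,-9,0,45,0],[-4.3,0.8,-9,0,45,0],[-4.3,0.8,-9,0,45,0],[-4.3,0.8,-9,0,45,0]]'
python3 - <<'E'
from h import *
import cv2
print(manip.get_state()["grip_width"],row([.480,.125,.028],90).tolist())
im=manip.get_image("top");cv2.imwrite("pics/d.png",im[100:370,80:480,::-1])
im=im.astype(int);m=(im[:,:,0]>140)&(im[:,:,1]<50)&(im[:,:,2]<60);m[:200]=0
v,u=np.nonzero(m);print(len(u),u.mean(),v.mean(),back("top",u.mean(),v.mean(),.005))
E
```

```text
time: 5.95
tool_pos: [0.4318, 0.1242, 0.1497]
orientation: [[0.007, -0.001, 1.0], [-0.001, 1.0, 0.001], [-1.0, -0.001, 0.007]]
force: [-0.3, 0.3, 0.3]
grip_width: 0.0185
0.018500706731512783 [4.88, 0.04, 1.89, 0.04, 0.42, 0.06]
4 267.0 274.5 [0.5370812  0.12310354 0.005     ]
```

View pics/d.png

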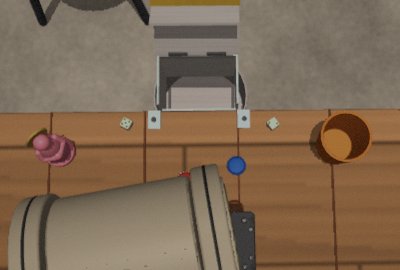

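The top view shows the flap lying open past the hinge, with the chute clear. The dice, saint and cup haven't moved. The cap's red edge at (264,274) matches its original place. Descending behind the cap.

```bash
python3 -m jog '[[1,0,1.9,0,0,0],[3,0,1.9,0,0.4,0],[4.3,0,1.9,0,0.4,0],[4.85,0.04,1.9,0,0.4,0],[4.85,0.04,1.9,0,0.4,0],[4.85,0.04,1.9,0,0.4,0]]'
python3 - <<'E'
from h import *
import cv2
for x,y in((.58,.122),(.62,.115),(.655,.112)): print(row([x,y,.0285],90).tolist())
im=manip.get_image("scene");cv2.imwrite("pics/e.png",cv2.resize(im[120:270,220:460],None,fx=2.5,fy=2.5)[:,:,::-1])
E
```

```text
time: 6.6
tool_pos: [0.4809, 0.1253, 0.03]
orientation: [[0.002, -0.001, 1.0], [-0.001, 1.0, 0.001], [-1.0, -0.001, 0.002]]
force: [-0.4, 1.3, -0.1]
grip_width: 0.0186
[0.07, -0.13, 3.96, 0.04, 0.13, 0.05]
[0.07, -0.41, 5.56, 0.04, 0.13, 0.05]
[0.08, -0.54, 6.96, 0.04, 0.13, 0.05]
```

View pics/e.png

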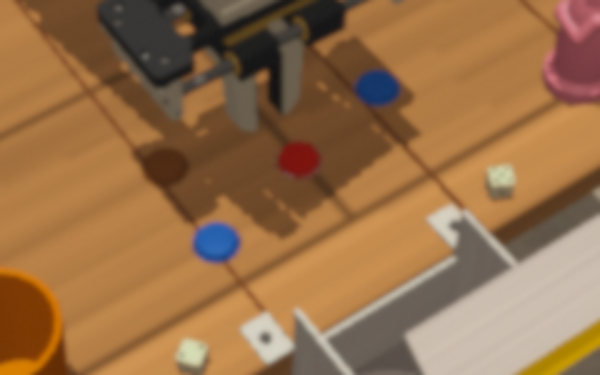

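The cap (crop 300,160) lies directly ahead of the open finger pair (midpoint about 262,118), and the lane to the chute is free. Pushing.

```bash
python3 -m jog '[[0.05,0,0.4,0,0,0],[0.08,0,0.8,0,0,0],[0.08,0,1.2,0,0,0],[0.08,0,1.6,0,0,0],[0.08,0,2,0,0,0],[0.08,-0.02,2.4,0,0,0],[0.08,-0.05,2.8,0,0,0],[0.08,-0.1,3.2,0,0,0],[0.08,-0.13,3.6,0,0,0],[0.08,-0.13,3.75,0,0,0]]'
python3 - <<'E'
from h import *
import cv2
for x,y in((.62,.115),(.655,.112)): print(row([x,y,.0285],90).tolist())
im=manip.get_image("scene");cv2.imwrite("pics/f.png",cv2.resize(im[120:270,220:460],None,fx=2.5,fy=2.5)[:,:,::-1])
E
```

```text
time: 7.65
tool_pos: [0.5762, 0.122, 0.0288]
orientation: [[0.004, -0.0, 1.0], [-0.001, 1.0, 0.0], [-1.0, -0.001, 0.004]]
force: [0.2, -0.2, -0.7]
grip_width: 0.0187
[0.02, -0.28, 1.75, 0.03, 0.2, 0.04]
[0.02, -0.4, 3.15, 0.03, 0.2, 0.04]
```

View pics/f.png

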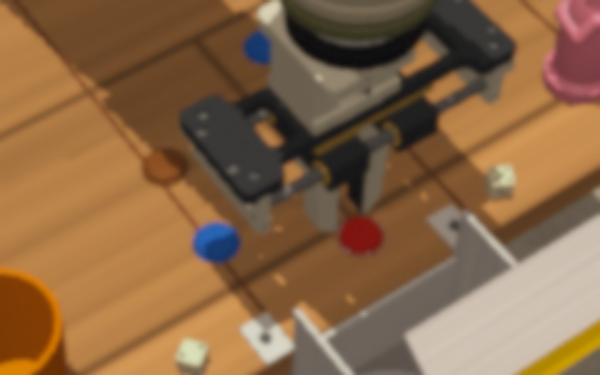

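The cap sits centred between the fingers at (362,235), and the blue cap is untouched. Continuing over the edge.

```bash
python3 -m jog '[[0.02,-0.05,0.4,0,0,0],[0.02,-0.1,0.8,0,0,0],[0.02,-0.2,1.2,0,0,0],[0.02,-0.25,1.6,0,0,0],[0.02,-0.3,2,0,0,0],[0.02,-0.35,2.4,0,0,0],[0.02,-0.4,2.8,0,0,0],[0.02,-0.4,3.2,0,0,0],[0.02,-0.4,3.2,0,0,0]]'
python3 -m jog '[[-1,0,0,0,0,0],[-3,0,-1,0,0,0],[-5,0,-3,0,0,0],[-5,0,-5,0,0,0],[-5,0,-7,0,0,0],[-5,0,-8,0,0,0],[-5,0,-8,0,0,0],[-5,0,-8,0,0,0]]'
python3 - <<'E'
from h import *
import cv2
t=manip.get_image("top");s=manip.get_image("scene")
a=cv2.resize(t[120:320,90:480],None,fx=2,fy=2);b=cv2.resize(s[120:350,180:480],None,fx=1,fy=1)
o=np.zeros((600,780,3),np.uint8);o[:400,:]=a;b=cv2.resize(s[225:345,320:450],(216,200));o[400:,:216]=b
b=cv2.resize(s[120:270,240:480],(320,200));o[400:,230:550]=b
cv2.imwrite("pics/g.png",o[:,:,::-1])
E
```

```text
time: 8.6
tool_pos: [0.6576, 0.1118, 0.0288]
orientation: [[0.005, -0.0, 1.0], [-0.001, 1.0, 0.0], [-1.0, -0.001, 0.005]]
force: [0.2, -0.6, 1.2]
grip_width: 0.0181
time: 9.4
tool_pos: [0.4562, 0.112, 0.1531]
orientation: [[0.006, -0.001, 1.0], [-0.0, 1.0, 0.001], [-1.0, -0.0, 0.006]]
force: [0.8, -0.4, 1.0]
grip_width: 0.0186
```

View pics/g.png

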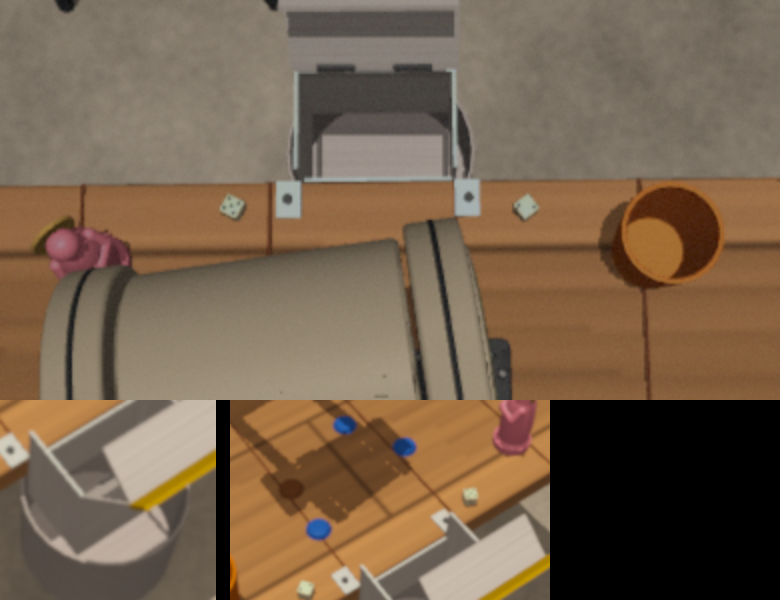

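The cap is off the boards and the flap is still open, with the bystanders unmoved. The near part of the tin is hidden in this view, so I'll check it with the wrist camera from above the chute.

```bash
python3 -m jog '[[-2,0,2,0,0,0],[-2.5,0,4,0,0,0],[-2.5,0,6,0,0,0],[-2.5,0,7.5,0,0,0],[-2.5,0,7.5,0,0,0],[-2.5,0,7.5,0,0,0],[-2.5,0,7.5,0,0,0]]'
python3 - <<'E'
from h import *
import cv2
c=manip.calibration("wrist");print(-c["R"].T@c["t"],c["R"][2],c["mtx"][0,0])
w=manip.get_image("wrist");cv2.imwrite("pics/w.png",w[:,:,::-1])
im=w.astype(int);m=(im[:,:,0]>70)&(im[:,:,1]<.4*im[:,:,0])&(im[:,:,2]<.4*im[:,:,0]);n,_,st,ce=cv2.connectedComponentsWithStats(m.astype(np.uint8))
print([(st[i,4],ce[i].round()) for i in range(1,n) if st[i,4]>15])
E
```

```text
time: 10.2
tool_pos: [0.6452, 0.112, 0.2168]
orientation: [[0.006, 0.0, 1.0], [-0.0, 1.0, -0.0], [-1.0, -0.0, 0.006]]
force: [-0.6, -0.7, -0.1]
grip_width: 0.0188
[0.57480082 0.11272266 0.3586124 ] [ 0.25954446  0.0009981  -0.96573064] 371.64829954431775
[(np.int32(38), array([507., 394.]))]
```

View pics/w.png

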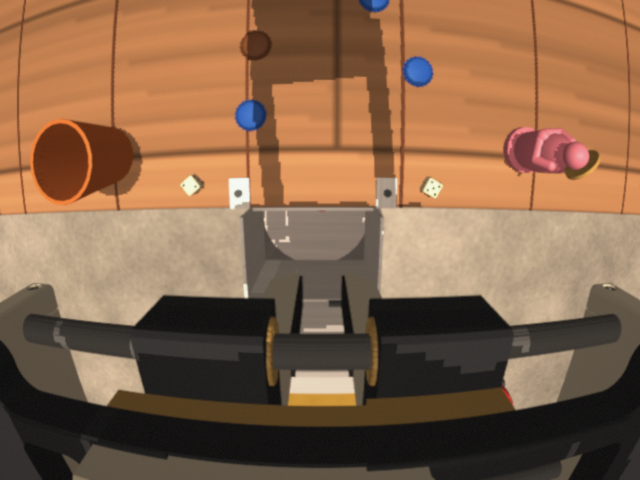

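A small reddish spot at (322,211) sits just past the table edge. I need to look from further out to tell whether it is in the tin.

```bash
python3 -m jog '[[-2.5,0,1,0,0,0],[-3,0,3,0,0,0],[-3,0,5.4,0,0,0],[-3,0,5.4,0,0,0],[-3,0,5.4,0,0,0],[-3,0,5.4,0,0,0]]'
python3 - <<'E'
from h import *
import cv2
c=manip.calibration("wrist");print(-c["R"].T@c["t"],c["R"][2])
w=manip.get_image("wrist");cv2.imwrite("pics/x.png",cv2.resize(w[60:300,170:470],None,fx=2.5,fy=2.5)[:,:,::-1])
E
```

```text
time: 10.85
tool_pos: [0.7788, 0.1123, 0.2932]
orientation: [[0.006, -0.0, 1.0], [-0.0, 1.0, 0.0], [-1.0, -0.0, 0.006]]
force: [-0.6, 0.0, 1.0]
grip_width: 0.0187
[0.70833177 0.11301005 0.43496668] [ 0.25966881  0.0012019  -0.96569698]
```

View pics/x.png

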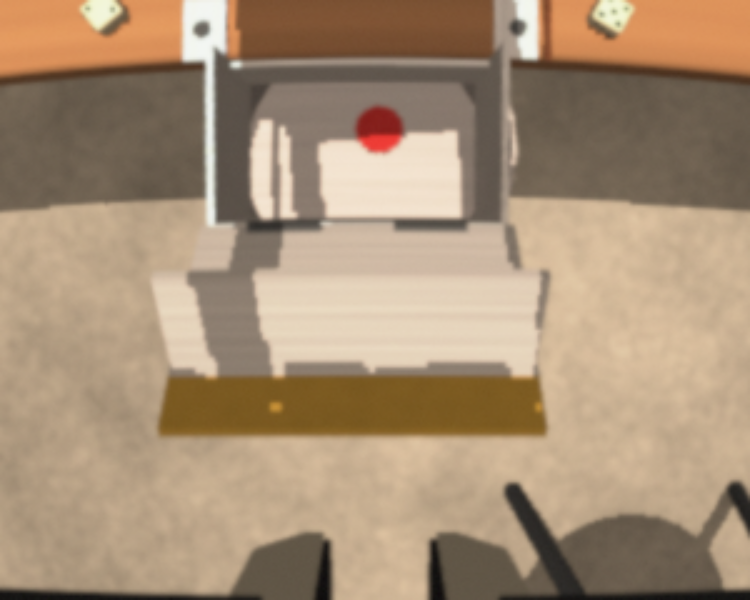

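The red cap lies flat on the tin floor at (380,130). The flap is open, and the robot is clear of everything. Handing in.

```bash
python3 -c "
from rig import manip
print(manip.sign_off())"
```

```text
the job is handed in; nothing more can be done
None
```

The job is done and handed in. The red cap is in the tin, and the chute's flap is open and staying open by itself.

- **Flap:** I hooked the closed fingertips under the yellow lip and swung the flap up and over. It fell back and stayed open.
- **Cap:** I pushed it along the boards between the slightly opened fingers and over the edge through the chute. It was never lifted off the boards.

**Last checks:** the final wrist picture shows the cap lying flat on the tin floor and the flap open, with the arm touching nothing. The saint, cup and both dice looked unmoved in the later pictures, by eye only. The forces I read after each move were about 2 N or less, and the robot clock stood at about 11 s of the 67 s allowed.

**Checks that failed or disagreed:**
- The first shallow tilt of the tool (40° below horizontal) ran into a joint limit, so I used about 50° instead.
- The first two looks after the push could not show the cap in the tin because the table edge hid it. I confirmed it from further out.

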